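# Unlock and open the child-safe slide-lid box

## Robot

A 6-joint arm with a two-finger parallel gripper is mounted at the origin on a cart in front of the work surface, level with it; the furniture and walls round the work are solid. World frame = base frame: x ahead of the robot, y to its left, z up, the work surface at z = 0. Lengths are in m, angles in degrees, forces in N, time in s.
With the tool pointing down it reaches from about 0.4 to 0.825 m from the base axis. Payload 7 kg.
Tool frame: the origin (TCP) lies midway between the tips of the shut fingers; the grasp point (between the pads) lies 19 mm behind it; z points along the fingers, y is the line along which they close (so a half turn about z gives the same grasp; the last joint's range is limited). The gripper opens to 88 mm and grips with 3 to 60 N. Pads are 19 mm wide; open, the fingers measure 130 mm over their backs; the gripper's body (78 mm by 193 mm) begins 47 mm behind the grasp point.
Start: joints at [-54.024, 20.546, 0.682, 0, -70.136, -16.507], TCP at [0.225, -0.636, 0.227] pointing down, gripper open.
Joint ranges: [-176.03, 176.03], [-82.01, 121.73], [-58.28, 71.71], [-173.87, 95.51], [-174.79, -0.11], [-173.66, 173.66]. Speed limits (degrees/s): [136.94, 136.94, 172.46, 180, 180, 180].

## Interface

Orientations are given as [roll, pitch, yaw] about the fixed x, y, z axes, in that order (R = Rz(yaw) Ry(pitch) Rx(roll)).
In Python, from plant import ctrl gives the robot as it stands.
- The arm moves only by the tool step_arm, never from a script. Its argument "rows" is a list of rows, each a list of 3 entries, a list of its own where there are three numbers: the closure, from 0 (fully open) to 1 (shut), then the shift along the world's x, y, z in mm, then the turn, a rotation vector about the world's x, y, z in rad. A call has exactly 5 rows; each row is the pose to reach, as a shift and turn from the pose commanded when the call began; what a row does not reach only later rows make up. A row lasts 1/12 s, in which the tool goes at most 41.7 mm and 7.16 degrees, less where a joint would pass 70% of its speed; a pose out of reach is approached as far as the arm can. A call with a gripper value outside its range is refused whole. The fingers move at their own pace and stop on an object; the grip force is fixed at half the most. Time passes only in rows, so rows that repeat a pose let the fingers close, or fill a call up. It gives the time, the measured TCP pose, the force, the opening and the grip force at its end, in the units of the state.
- ctrl.get_obs(): the state, without advancing time (a new reading comes with each control period).
- ctrl.snapshot(name): name is "scene" or "top" or "wrist"; returns the picture (420x560x3 uint8, red, green, blue); there is no depth.
- ctrl.camera_model(name): a dict with "intrinsics" (3x3 intrinsics, pixels), "distortion" ([k1, k2, p1, p2, k3] as OpenCV has them; the pictures are not rectified), "R" (3x3) and "t" (3): a world point X has camera coordinates R X + t. Camera axes: x right, y down, z forward; pixel columns grow to the right and rows downward; lengths in m; the calibration is good to about 2 mm. A picture is of the moment at which its call begins: read the wrist's pose just before it. camera_model takes no time and is no camera call; for the wrist camera it gives the pose at the moment of the call.
- ctrl.close_job(): hands the job in; it is judged then, once.
The state is a dict: "clock": time; "joint_pos": joint angles; "qvel": joint speeds; "tau": joint torques, N m; "tool_pos": TCP position; "orientation": TCP orientation; "force": force on the tool from outside, world axes, zero at the start; "moment": the same for the moment, N m; "opening": finger opening in m; "gripper_force": force on a finger pad.
Only numpy, scipy, OpenCV 4.12 (cv2) and the standard library are available. Lean on these libraries where they do the work, as an engineer would, in place of code of your own. Each camera call takes 0.05 s, during which the arm holds its last target. There are 200 camera calls.

## Task

Open the child-safe wooden box: with a fingertip in the lid's finger hole, press the spring button right down and, still keeping it down, push the lid in the direction of its arrow, over the button, until it is fully open against its stop and the button has sprung up again behind it. Then take the hand away. This is done by pressing and pushing alone: do not lift anything, keep the lid in its grooves, and leave the things standing around where they are.

Things in the scene. Friction and masses are not known exactly. Their poses are not given: they have to be found in the camera images.
- box: Wooden box, 146 mm (its x) by 250 mm (its y), 89 mm high, fixed. Origin: centre of its underside, on the hob. The lid opens toward the box's own -y (robot's right at yaw 0), in grooves under side lips that are 11 mm wide and stand 8 mm above the lid. The lid runs out over the low end wall at -y; the end wall at +y, by the button, is 89 mm high.
- lid: Wooden sliding lid 133 x 241 x 8 mm, loose in the grooves (1.5 mm play a side, 2 mm in height). Axes as the box's. Origin: at its underside, 73 mm above the hob; when shut, on the box's vertical axis. It travels 115 mm along the box's -y to a built-in stop and then overhangs the box. A flat arrow on it points that way. Its edge behind the hole lies at its y = +117 mm.
- finger_hole (a point): Centre of the rectangular finger hole right through the lid, level with the lid's top face (81 mm above the hob), at the lid's x = 0, y = +70 mm. The hole measures 56 mm along the lid's x and 42 mm along its y.
- button (a joint): Travel of the spring button, m: 0 = fully up, 0.013 = fully down. It takes 3 N to start and 6.3 N fully down, and springs back when let go. Up, it stands inside the finger hole and locks the shut lid; pressed more than 7 mm it is below the lid's underside, so the lid can slide over it.
- button_top (a point): Centre of the flat top of the round steel button, 32 mm across; moves with it. Up: 80 mm above the hob (1 mm below the lid's top face), at the box's x = 0, y = +72 mm: with the lid shut, 3 mm from the hole's edge on +y and 7 mm on -y. Its barrel, 42 mm across, ends 61 mm above the hob; the rest of the box is hollow, with small things lying below 45 mm.
- jar_a: Bystander: spice jar with dark cap, 41 mm across, 105 mm high, standing loose on the hob; origin at the centre of its underside.
- jar_b: Bystander: another spice jar with dark cap, 41 mm across, 105 mm high, standing loose on the hob; origin at the centre of its underside.
- carton: Bystander: small pale carton standing up, 64x23x86 mm, standing loose on the hob; origin at the centre of its underside.
- honey: Bystander: glass jar with white lid, 64 mm across, 97 mm high, standing loose on the hob; origin at the centre of its underside.
- glass: Bystander: clear tumbler, 80 mm across, 91 mm high, standing loose on the hob; origin at the centre of its underside.
- tin: Bystander: flat food tin, 86 mm across, 40 mm high, standing loose on the hob; origin at the centre of its underside.
- timer: Bystander: white round kitchen timer, 68 mm across, 58 mm high, standing loose on the hob; origin at the centre of its underside.

How it is judged (in metres and radians):
On the way, in this order (a step that is already met when the one before it is completed fails the run):
1. the button is pressed more than 7.5 mm down by the fingers while the lid is still shut (within 6 mm) (value of joint button above 0.0075 m and y of lid in the frame of box above -0.006 m and contact force between the fingers and button above 1 N), for 0.1 s.
2. the lid has slid more than 15 mm over the button, which is still down (value of joint button above 0.005 m and y of lid in the frame of box below -0.015 m).
At the end, for the whole second after the job is handed in: The lid lies in its grooves (tilt under 0.06 rad), at rest, opened by more than 105 mm of its 115 mm; the button is up again (less than 2 mm down) behind the lid's edge (y of lid in the frame of box between -0.122 and -0.105 m and value of joint button below 0.002 m and angle between lid's own z axis and vertical below 0.06 rad and linear speed of lid below 0.01 m/s); the robot touches nothing.
It fails at once if the lid is lifted or levered out of its grooves (rises more than 6 mm, tilts more than 0.12 rad or goes past its stop) (z of lid in the frame of box above 0.079 m or angle between lid's own z axis and vertical above 0.12 rad or y of lid in the frame of box below -0.125 m).
It fails at once if a bystander is moved more than 20 mm, lifted or tipped (distance of any of jar_a, jar_b, carton, honey, glass, tin, timer from where it was at the start of the episode above 0.02 m or angle between any of jar_a, jar_b, carton, honey, glass, tin, timer's own z axis and vertical above 0.3 rad).
It also fails if it takes over 32 s, if anything falls off the work surface, if the arm or the gripper's body presses on something with over 40 N, if the wrist force passes 120 N, or if a joint passes its speed limit or range.

## Working session

There is one attempt and no reset: what is moved stays moved. The work goes in short steps, Python scripts to look and compute and a tool call to move; the robot and the scene stay as the last step left them, time stands still between calls to the robot, and variables do not carry over. Pictures are saved under pics/ and viewed, at most 10 in all, crops included, and the job is handed in when it is done.

Besides the shell and the picture viewer there is one more tool, called after ">>>" as name(argument=value, ...), one argument or row to a line, values as JSON. step_arm: Moves the arm, as the interface text tells. Its arguments: {"type":"object","properties":{"rows":{"type":"array"}},"required":["rows"]}

```bash
mkdir -p pics; python3 - <<'E'
from plant import ctrl
import cv2
o=ctrl.get_obs();print(o)
for n in("scene","top"):
    cv2.imwrite(f"pics/{n}0.png",ctrl.snapshot(n)[:,:,::-1])
    m=ctrl.camera_model(n);print(n,m)
E
```

```text
{'clock': 0.0, 'joint_pos': array([-5.40242436e+01,  2.05921759e+01,  6.33931515e-01, -2.03052367e-02,
       -7.01355474e+01, -1.65060839e+01]), 'qvel': array([ 0.04140387,  0.03338108, -0.12684647,  0.04380163,  0.0679069 ,
       -0.00522548]), 'tau': array([-2.56829720e-03, -5.82714701e+01,  2.93046731e+01,  6.99692845e+00,
        6.77647971e-03, -1.25423503e-04]), 'tool_pos': array([ 0.22478763, -0.6359544 ,  0.22561494]), 'orientation': array([ 1.79904650e+02, -8.34896791e-03, -1.60537236e+02]), 'force': array([-0.05659113,  0.505417  ,  0.66545597]), 'moment': array([-0.00690258,  0.00853534, -0.02756194]), 'gripper_force': 0.0, 'opening': 0.08764069398282218}
scene {'intrinsics': array([[471.91333661,   0.        , 274.95448478],
       [  0.        , 471.91333661, 210.83723456],
       [  0.        ,   0.        ,   1.        ]]), 'distortion': array([-0.03223001,  0.        ,  0.        ,  0.        ,  0.        ]), 'R': array([[ 0.99961324, -0.02558527, -0.01089772],
       [-0.02266548, -0.52249311, -0.8523422 ],
       [ 0.01611342,  0.85225955, -0.52287093]]), 't': array([-0.55243891,  0.1003868 ,  1.13776224])}
top {'intrinsics': array([[402.14344439,   0.        , 274.20811338],
       [  0.        , 402.14344439, 207.56536298],
       [  0.        ,   0.        ,   1.        ]]), 'distortion': array([-0.04195382,  0.        ,  0.        ,  0.        ,  0.        ]), 'R': array([[ 0.01435033, -0.99980666,  0.01344314],
       [-0.99008328, -0.01608722, -0.13955753],
       [ 0.13974681, -0.01130714, -0.99012271]]), 't': array([0.01308007, 0.56151291, 0.97725307])}
```

View pics/scene0.png

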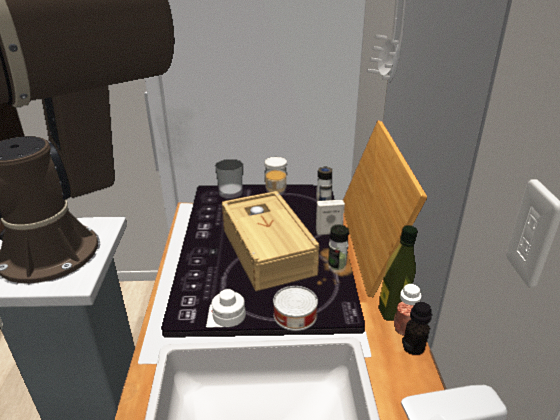

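View pics/top0.png

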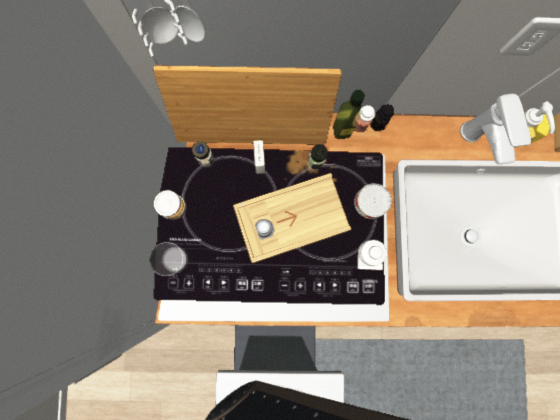

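The scene view shows the box with its hole and button at about (258,210), and the arrow points toward the camera. In the top view the button is at (264,228), and the arrow points right and slightly up, so the box is yawed a little from -y. I'll enlarge both to get the corners.

```bash
python3 - <<'E'
import cv2,numpy as np
a=cv2.imread("pics/scene0.png")[185:290,215:325];b=cv2.imread("pics/top0.png")[170:265,228:358]
f=lambda i,s:cv2.resize(i,None,fx=s,fy=s,interpolation=cv2.INTER_CUBIC)
a=f(a,4);b=f(b,3)
h=np.zeros((420,840,3),np.uint8);h[:420,:440]=a;h[:285,445:835]=b
cv2.imwrite("pics/crop.png",h[:,:800] if 0 else cv2.resize(h,(800,400)))
E
```

```text
(no output)
```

View pics/crop.png

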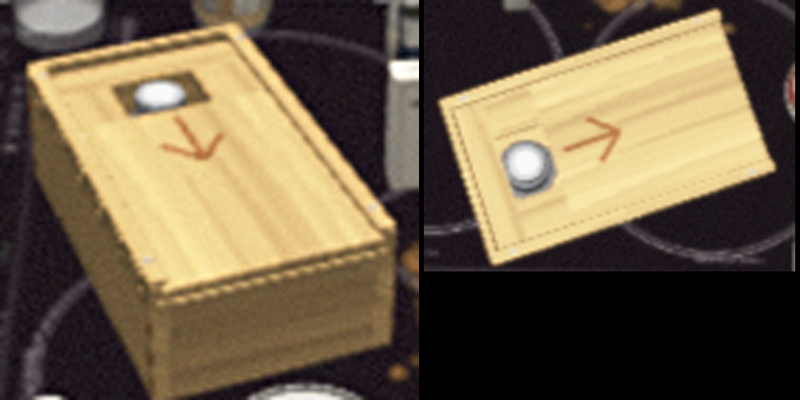

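```bash
cat > h.py <<'E'
import numpy as np,cv2
from plant import ctrl
from scipy.optimize import least_squares
def proj(m,X):
    return cv2.projectPoints(np.atleast_2d(X).astype(float),cv2.Rodrigues(m["R"])[0],m["t"],m["intrinsics"],m["distortion"])[0][:,0]
E
python3 - <<'E'
from h import *
S=np.array([(30,65),(237,25),(155,292),(393,225),(160,95)],float)*1.05/4+[215,185]
T=(np.array([(493,264),(441,101),(775,168),(720,11),(527,164)],float)*1.05-[445,0])/3+[228,170]
B=np.array([(-.073,.125,.089),(.073,.125,.089),(-.073,-.125,.089),(.073,-.125,.089),(0,.072,.080)])
ms,mt=ctrl.camera_model("scene"),ctrl.camera_model("top")
for s,t in zip(S,T):
    r=least_squares(lambda X:np.r_[proj(ms,X)[0]-s,proj(mt,X)[0]-t],[.5,-.1,.09]);print(r.x.round(4),r.fun.round(2))
def W(p):
    c,s=np.cos(p[3]),np.sin(p[3]);return B@np.array([[c,s,0],[-s,c,0],[0,0,1]])+p[:3]
r=least_squares(lambda p:np.r_[(proj(ms,W(p))-S).ravel(),(proj(mt,W(p))-T).ravel()],[.5,-.1,0,.2],loss="soft_l1")
print(r.x[:3],np.degrees(r.x[3]),r.fun.round(1),W(r.x)[4])
o=ctrl.get_obs();print(o["joint_pos"])
E
```

```text
[0.4249 0.0726 0.0871] [-0.94  0.09 -0.09 -0.9 ]
[0.5603 0.1192 0.087 ] [-0.84  0.16 -0.04 -0.8 ]
[ 0.5085 -0.1634  0.0824] [-0.72  0.1  -0.07 -0.86]
[ 0.6412 -0.1167  0.0891] [-0.58  0.14 -0.01 -0.68]
[0.5091 0.0459 0.0783] [-0.85  0.12 -0.06 -0.85]
[ 0.53348681 -0.02191479 -0.00244923] 19.26422495751583 [-1.6  0.4 -0.5  0.1 -2.1 -1.3  0.5  0.9 -0.6  0.4  0.1 -0.2 -0.4 -1.1
  0.5  0.1 -0.5 -1.4 -0.1 -1.1] [0.5097322  0.04605372 0.07755077]
[-5.40250992e+01  2.05880684e+01  6.38159264e-01 -1.66169616e-02
 -7.01360065e+01 -1.65091488e+01]
```

Triangulated heights match the expected ones: rim about 87 mm against 89, button about 78 against 80. The button is at about (0.509, 0.046) with the box yaw at about 19.3°. I'll move over the sink toward it with the fingers shut.

>>> step_arm(
  rows=[
    [1,[15,37,0],[0,0,0]],
    [1,[31,74,0],[0,0,0]],
    [1,[46,111,0],[0,0,0]],
    [1,[62,148,0],[0,0,0]],
    [1,[77,185,0],[0,0,0]],
  ],
)

```text
clock: 0.52
tool_pos: [0.3021, -0.4496, 0.226]
orientation: [180.0, -0.0, -160.6]
force: [0.9, -0.1, 0.6]
opening: 0.06
gripper_force: 0.0
```

>>> step_arm(
  rows=[
    [1,[15,37,0],[0,0,0]],
    [1,[31,74,0],[0,0,0]],
    [1,[46,111,0],[0,0,0]],
    [1,[62,148,0],[0,0,0]],
    [1,[77,185,0],[0,0,0]],
  ],
)

```text
clock: 0.93
tool_pos: [0.379, -0.2645, 0.2265]
orientation: [180.0, 0.0, -160.5]
force: [0.9, -0.3, -0.1]
opening: 0.0265
gripper_force: 0.0
```

>>> step_arm(
  rows=[
    [1,[15,37,0],[0,0,0]],
    [1,[31,74,0],[0,0,0]],
    [1,[46,111,0],[0,0,0]],
    [1,[62,148,0],[0,0,0]],
    [1,[62,148,0],[0,0,0]],
  ],
)

```text
clock: 1.35
tool_pos: [0.4432, -0.1135, 0.2267]
orientation: [180.0, 0.1, -160.3]
force: [0.5, -0.4, 0.1]
opening: 0.0006
gripper_force: 0.0
```

```bash
python3 - <<'E'
from h import *
o=ctrl.get_obs();print(o["clock"],o["tool_pos"],o["orientation"],o["joint_pos"].round(1),o["opening"])
m=ctrl.camera_model("wrist");a=ctrl.snapshot("wrist")
np.savez("w1.npz",**m);cv2.imwrite("pics/w1.png",a[:,:,::-1])
print("button px",proj(m,[.5091,.0459,.08]),"tcp px",proj(m,o["tool_pos"]),-m["R"].T@m["t"])
E
```

```text
1.35 [ 0.44321032 -0.11352293  0.22666074] [ 1.79989408e+02  8.36523878e-02 -1.60254843e+02] [ 10.4  -0.5 -25.5  -0.  -65.  -80.6] 0.0006167945197719363
button px [[405.9671916  310.05221325]] tcp px [[275.95280617 265.10156092]] [ 0.37480397 -0.13952772  0.38408283]
```

View pics/w1.png

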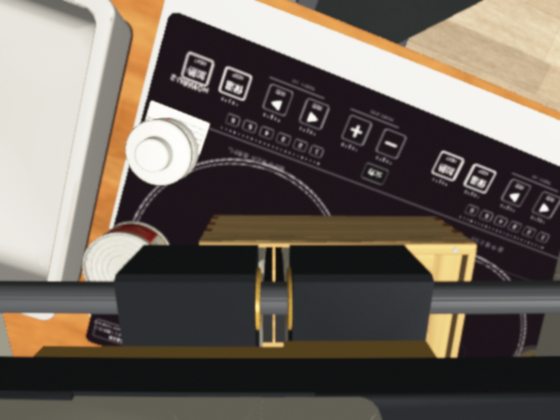

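The wrist view shows the shut fingers at (118–430, 247–340), hiding the box and hole behind them. I'll work out the finger tip size by projection.

```bash
python3 - <<'E'
from h import *
from scipy.spatial.transform import Rotation as R
m=dict(np.load("w1.npz"));o=ctrl.get_obs();Q=R.from_euler("xyz",o["orientation"],degrees=True).as_matrix()
print(m["intrinsics"][0,0],(Q.T@m["R"].T).round(2))
for z in(0,-.019,-.04,-.066):
  for x in(-.0095,.0095):
    P=np.array([(x,y,z) for y in(-.021,0,.021)])@Q.T+o["tool_pos"];print(z,x,proj(m,P).round().tolist())
E
```

```text
355.93897502979206 [[ 0.   -0.96 -0.27]
 [ 1.    0.    0.  ]
 [-0.   -0.27  0.96]]
0 -0.0095 [[230.0, 279.0], [273.0, 279.0], [316.0, 279.0]]
0 0.0095 [[229.0, 243.0], [273.0, 243.0], [317.0, 243.0]]
-0.019 -0.0095 [[225.0, 300.0], [273.0, 300.0], [321.0, 300.0]]
-0.019 0.0095 [[223.0, 260.0], [273.0, 260.0], [323.0, 260.0]]
-0.04 -0.0095 [[218.0, 328.0], [273.0, 328.0], [328.0, 328.0]]
-0.04 0.0095 [[216.0, 283.0], [273.0, 283.0], [330.0, 283.0]]
-0.066 -0.0095 [[205.0, 378.0], [273.0, 378.0], [340.0, 378.0]]
-0.066 0.0095 [[202.0, 325.0], [273.0, 325.0], [344.0, 325.0]]
```

>>> step_arm(
  rows=[
    [1,[16,37,0],[0,0,0]],
    [1,[32,75,0],[0,0,0]],
    [1,[47,112,-10],[0,0,0]],
    [1,[60,145,-35],[0,0,0]],
    [1,[66,160,-70],[0,0,0]],
  ],
)

```text
clock: 1.82
tool_pos: [0.5102, 0.0444, 0.1584]
orientation: [-180.0, 0.4, -160.5]
force: [2.0, 0.2, -0.3]
opening: 0.0006
gripper_force: 0.0
```

```bash
python3 - <<'E'
from h import *
o=ctrl.get_obs();print(o["tool_pos"],o["orientation"],o["joint_pos"].round(1))
a=ctrl.snapshot("scene")[:,:,::-1];w=ctrl.snapshot("wrist")[:,:,::-1]
m=ctrl.camera_model("scene");p=proj(m,o["tool_pos"])[0];print(p)
u,v=int(p[0])-50,int(p[1])-85
c=cv2.resize(a[v:v+150,u:u+100],(400,600),interpolation=cv2.INTER_CUBIC);d=np.zeros((600,800,3),np.uint8);d[:,:400]=c;d[:300,400:]=cv2.resize(w,(400,300));print(u,v)
cv2.imwrite("pics/c2.png",d);cv2.imwrite("pics/w2.png",w)
E
```

```text
[0.51019305 0.04444412 0.15836497] [-179.99569771    0.38561398 -160.45164723] [ 27.    8.3 -25.5   0.1 -55.8 -97.5]
[255.53980969 181.10642782]
205 96
```

View pics/c2.png

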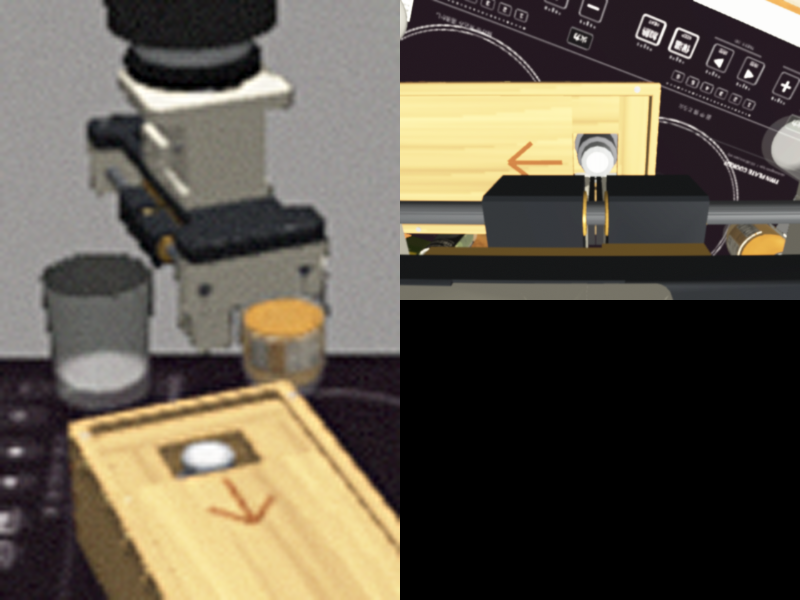

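The scene crop shows the hand above the button, with the finger tip at about (205,345) in the crop. In the wrist inset, thin shut fingers are visible in the gap between the carriers, with the button at their tip. I need an enlargement of both.

```bash
python3 - <<'E'
from h import *
from scipy.spatial.transform import Rotation as R
w=cv2.imread("pics/w2.png")[180:350,220:340];c=cv2.imread("pics/c2.png")[180:500,80:380]
d=np.zeros((600,800,3),np.uint8);d[:595,:420]=cv2.resize(w,(420,595),interpolation=cv2.INTER_CUBIC);d[:400,425:]=cv2.resize(c,(375,400))
cv2.imwrite("pics/z.png",d)
m=ctrl.camera_model("wrist");o=ctrl.get_obs();Q=R.from_euler("xyz",o["orientation"],degrees=True).as_matrix();ms=ctrl.camera_model("scene")
for z in(0,-.019):
  P=np.array([(x,y,z) for x in(-.0095,.0095) for y in(-.007,.007)])@Q.T+o["tool_pos"]
  print(z,((proj(m,P)-[220,180])*3.5).round().tolist(),(((proj(ms,P)-[205,96])*4-[80,180])*1.25+[425,0]).round().tolist())
P=np.array([(.5091,.0459,.08)]);print(((proj(m,P)-[220,180])*3.5).round().tolist())
E
```

```text
0 [[145.0, 360.0], [246.0, 360.0], [144.0, 233.0], [248.0, 233.0]] [[590.0, 220.0], [580.0, 207.0], [551.0, 227.0], [542.0, 214.0]]
-0.019 [[141.0, 432.0], [252.0, 432.0], [139.0, 292.0], [255.0, 292.0]] [[589.0, 183.0], [579.0, 171.0], [550.0, 190.0], [541.0, 177.0]]
[[203.0, 171.0]]
```

View pics/z.png

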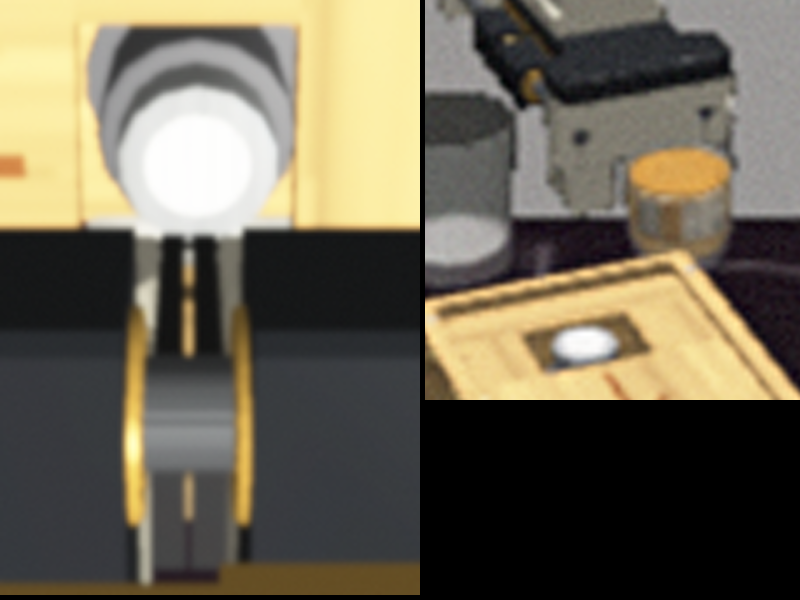

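The shut tips are about 15 mm thick along the box's y, and the button centre is confirmed to about 2 mm. If I open the fingers about 16 mm, the front finger pushes the lid while the rear one stays on the button. Now descending with a small correction.

>>> step_arm(
  rows=[
    [0.82,[-2,-1,-20],[0,0,0]],
    [0.82,[-2,-1,-40],[0,0,0]],
    [0.82,[-2,-1,-55],[0,0,0]],
    [0.82,[-2,-1,-63],[0,0,0]],
    [0.82,[-2,-1,-63],[0,0,0]],
  ],
)

```text
clock: 2.33
tool_pos: [0.504, 0.0392, 0.0925]
orientation: [-180.0, -0.2, -160.6]
force: [-0.2, -0.1, -0.4]
opening: 0.0153
gripper_force: 0.0
```

```bash
python3 - <<'E'
from h import *
o=ctrl.get_obs();print(o["clock"],o["tool_pos"],o["orientation"],o["force"],o["opening"])
a=ctrl.snapshot("scene")[:,:,::-1];w=ctrl.snapshot("wrist")[:,:,::-1]
p=proj(ctrl.camera_model("scene"),o["tool_pos"])[0]
u,v=int(p[0])-45,int(p[1])-45
d=np.zeros((525,800,3),np.uint8);d[:400,:400]=cv2.resize(a[v:v+90,u:u+90],(400,400),interpolation=cv2.INTER_CUBIC)
d[:525,400:]=cv2.resize(w[150:360,200:360],(400,525),interpolation=cv2.INTER_CUBIC)
cv2.imwrite("pics/d.png",d)
E
```

```text
2.3333 [0.50396125 0.03921481 0.09246161] [-1.79987064e+02 -1.63490304e-01 -1.60606031e+02] [-0.22181853 -0.07330741 -0.37075628] 0.01530530143543877
```

View pics/d.png

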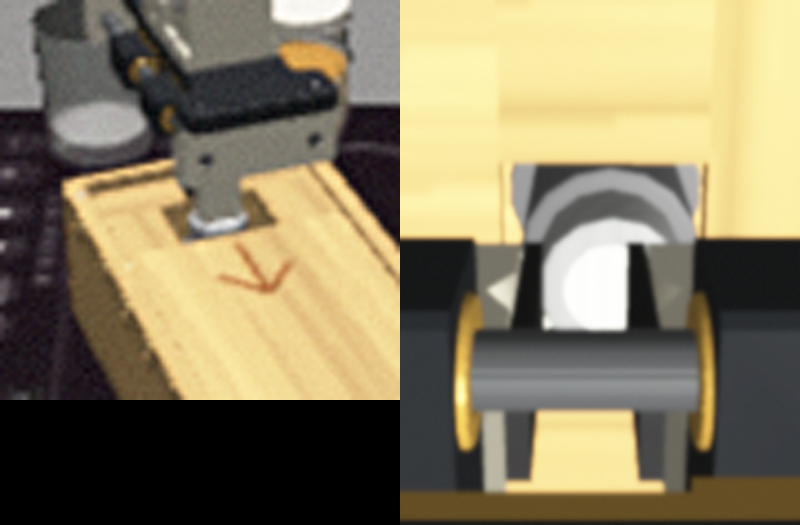

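The tips are just above the button inside the hole outline. The hole centre is about 3 mm toward box +y and about 5 mm toward box +x from the TCP. I'll narrow the opening to about 10 mm, shift, and probe 3 mm into the button.

>>> step_arm(
  rows=[
    [0.88,[3,3,0],[0,0,0]],
    [0.88,[3,3,0],[0,0,0]],
    [0.88,[3,3,-7],[0,0,0]],
    [0.88,[3,3,-15],[0,0,0]],
    [0.88,[3,3,-15],[0,0,0]],
  ],
)

```text
clock: 2.85
tool_pos: [0.5084, 0.044, 0.0778]
orientation: [180.0, 0.0, -160.5]
force: [0.7, 2.0, 2.5]
opening: 0.0102
gripper_force: 2.1
```

>>> step_arm(
  rows=[
    [0.88,[0,0,-3],[0,0,0]],
    [0.88,[0,0,-6],[0,0,0]],
    [0.88,[0,0,-9],[0,0,0]],
    [0.88,[0,0,-9],[0,0,0]],
    [0.88,[0,0,-9],[0,0,0]],
  ],
)

```text
clock: 3.27
tool_pos: [0.5085, 0.0442, 0.0698]
orientation: [180.0, 0.1, -160.5]
force: [0.5, 2.6, 4.0]
opening: 0.0101
gripper_force: 6.2
```

Force rises to about 4–5 N over roughly 10 mm, as the spring should. Holding briefly, then pushing along the arrow, (0.33, -0.944).

>>> step_arm(
  rows=[
    [0.88,[0,0,-1],[0,0,0]],
    [0.88,[1,-4,-1],[0,0,0]],
    [0.88,[3,-8,-1],[0,0,0]],
    [0.88,[4,-12,-1],[0,0,0]],
    [0.88,[5,-15,-1],[0,0,0]],
  ],
)

```text
clock: 3.68
tool_pos: [0.5136, 0.0295, 0.0691]
orientation: [180.0, 0.1, -160.5]
force: [-2.5, 7.2, 7.7]
opening: 0.0104
gripper_force: 7.5
```

>>> step_arm(
  rows=[
    [0.88,[1,-4,0],[0,0,0]],
    [0.88,[3,-8,0],[0,0,0]],
    [0.88,[4,-11,0],[0,0,0]],
    [0.88,[5,-15,0],[0,0,0]],
    [0.88,[7,-19,0],[0,0,0]],
  ],
)

```text
clock: 4.1
tool_pos: [0.5202, 0.0101, 0.0689]
orientation: [180.0, 0.1, -160.5]
force: [-2.4, 5.2, 4.3]
opening: 0.0104
gripper_force: 3.8
```

>>> step_arm(
  rows=[
    [0.88,[4,-11,0],[0,0,0]],
    [0.88,[8,-22,0],[0,0,0]],
    [0.88,[12,-33,0],[0,0,0]],
    [0.88,[16,-45,0],[0,0,0]],
    [0.88,[20,-56,0],[0,0,0]],
  ],
)

```text
clock: 4.52
tool_pos: [0.54, -0.0468, 0.0686]
orientation: [180.0, -0.0, -160.5]
force: [-2.3, 5.7, 4.6]
opening: 0.0107
gripper_force: 3.6
```

```bash
python3 - <<'E'
from h import *
o=ctrl.get_obs();print(o["clock"],o["tool_pos"],o["force"])
a=ctrl.snapshot("scene")[:,:,::-1];w=ctrl.snapshot("wrist")[:,:,::-1]
d=np.zeros((420,800,3),np.uint8);d[:400,:400]=cv2.resize(a[170:300,205:335],(400,400),interpolation=cv2.INTER_CUBIC)
d[:300,400:]=cv2.resize(w,(400,300))
cv2.imwrite("pics/e.png",d)
E
```

```text
4.5167 [ 0.53998309 -0.04675037  0.06856644] [-2.27709723  5.72768266  4.56465424]
```

View pics/e.png

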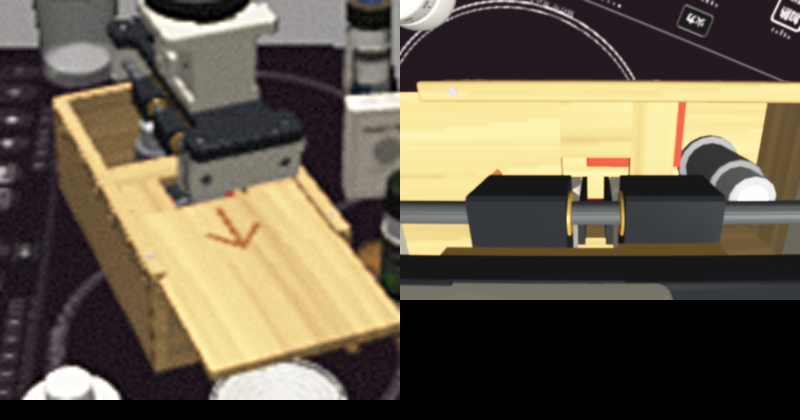

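The lid is sliding cleanly in its grooves, with the button emerging behind it at (750,185) in the wrist inset. About 24 mm remains, so I'll approach the stop more slowly.

>>> step_arm(
  rows=[
    [0.88,[2,-5,0],[0,0,0]],
    [0.88,[3,-9,0],[0,0,0]],
    [0.88,[5,-13,0],[0,0,0]],
    [0.88,[6,-16,0],[0,0,0]],
    [0.88,[6,-17,0],[0,0,0]],
  ],
)

```text
clock: 5.03
tool_pos: [0.546, -0.0634, 0.0685]
orientation: [180.0, 0.0, -160.5]
force: [-0.9, 3.5, 3.8]
opening: 0.0102
gripper_force: 3.7
```

>>> step_arm(
  rows=[
    [0.88,[0,-1,0],[0,0,0]],
    [0.88,[1,-2,0],[0,0,0]],
    [0.88,[1,-3,0],[0,0,0]],
    [0.88,[1,-4,0],[0,0,0]],
    [0.88,[1,-4,0],[0,0,0]],
  ],
)

```text
clock: 5.45
tool_pos: [0.5463, -0.0642, 0.0685]
orientation: [179.8, 0.1, -160.5]
force: [-6.5, 24.0, 9.1]
opening: 0.0104
gripper_force: 12.1
```

It is firmly on the stop: force jumps to 25 N and total travel is about 115 mm. Backing off 4 mm, then going up.

>>> step_arm(
  rows=[
    [0.88,[-1,4,0],[0,0,0]],
    [0.88,[-2,7,0],[0,0,0]],
    [0.88,[-2,7,0],[0,0,0]],
    [0.88,[-2,7,4],[0,0,0]],
    [0.88,[-2,7,15],[0,0,0]],
  ],
)

```text
clock: 5.87
tool_pos: [0.5432, -0.0609, 0.0819]
orientation: [180.0, -0.2, -160.6]
force: [0.4, 0.0, 0.4]
opening: 0.0106
gripper_force: 0.0
```

>>> step_arm(
  rows=[
    [0.88,[0,0,20],[0,0,0]],
    [0.88,[0,0,50],[0,0,0]],
    [0.88,[0,0,80],[0,0,0]],
    [0.88,[0,0,110],[0,0,0]],
    [0.88,[0,0,120],[0,0,0]],
  ],
)

```text
clock: 6.28
tool_pos: [0.5465, -0.061, 0.2082]
orientation: [-179.9, 0.3, -160.5]
force: [0.7, 0.4, 1.6]
opening: 0.0105
gripper_force: 0.0
```

```bash
python3 - <<'E'
from h import *
o=ctrl.get_obs();print(o["clock"],o["tool_pos"],o["force"])
a=ctrl.snapshot("scene")[:,:,::-1];w=ctrl.snapshot("wrist")[:,:,::-1]
d=np.zeros((420,800,3),np.uint8);d[:400,:400]=cv2.resize(a[170:300,205:335],(400,400),interpolation=cv2.INTER_CUBIC)
d[:300,400:]=cv2.resize(w,(400,300))
m=ctrl.camera_model("scene")
# predicted lid hole -y edge corners for 105/115 mm open, in crop pixels
y=np.radians(19.3);Rz=np.array([[np.cos(y),-np.sin(y),0],[np.sin(y),np.cos(y),0],[0,0,1]])
for s in(.105,.115):
  P=np.array([(-.0665,-.124-s,.081),(.0665,-.124-s,.081),(-.028,.091-s,.081)])@Rz.T+[.5325,-.0225,0]
  print(s,((proj(m,P)-[205,170])*400/130).round().tolist())
cv2.imwrite("pics/f.png",d)
E
```

```text
6.2833 [ 0.54653319 -0.06103678  0.20820693] [0.73581976 0.41606883 1.64352957]
0.105 [[213.0, 381.0], [409.0, 329.0], [158.0, 185.0]]
0.115 [[219.0, 391.0], [416.0, 339.0], [163.0, 192.0]]
```

View pics/f.png

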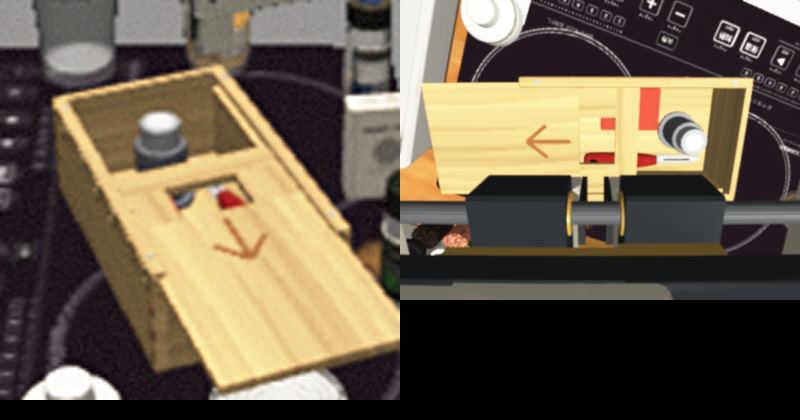

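The lid's corner sits at (218,390) in the crop, which matches 115 mm open. The lid is flat, the button is up behind its edge and the hand is clear. Handing in.

```bash
python3 -c "
from plant import ctrl
print(ctrl.close_job())"
```

```text
the job is handed in; nothing more can be done
None
```

The box is open and the job is handed in at about 6.4 s: the last pictures show the lid about 115 mm open against its stop, the button up behind its edge and the hand clear; the hand-in returned no verdict.

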